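# Load the hand tray and hang it on the twin-prong stand

### The job

Put the cold chisel into the grey steel hand tray while the tray stands on the bench. Then swing the tray's wire handle up, lift the tray by it without spilling, and hang it by the handle over both prongs of the stand, so that it hangs still, level and clear of the bench with the chisel in it. Leave the marker, the roll of tape and the rest of the bench as they are.

Things in the scene. Friction and masses are not known exactly. Their poses are not given: they have to be found in the camera images.
- tray: Open grey steel tray, 100 (its x) x 210 mm (its y) outside, loose, 0.38 kg. Origin: centre of its underside. Floor and walls 3 mm thick, walls 42 mm high, inside 94 x 204 mm, so open a gripper only part way in it. At the middle of each short end an ear rises to 64 mm and holds the pivot of the wire handle: its axis runs along y at x = 0, 55 mm above the underside.
- bail (a joint): Swing of the tray's wire handle, rad: 0 = lying level, out over the tray's +x side (away from the robot); pi/2 = upright over the tray; stop at 1.9. Nearly free: let go below upright it falls back to 0, and the tray hangs freely from it.
- bail_mid (a point): Middle of the handle's straight bar, on its axis, 100 mm from the pivot axis. Axes: x from pivot to bar, y along the bar and the tray's y. Bar: 8 mm round wire, straight for 162 mm, with a black rubber grip 12 mm thick, 44 mm long at its middle; side wires at y = +-111 mm run to the pivots. When lying, the bar is 55 mm over the bench and 50 mm outside the tray wall.
- stand: Dark steel stand fixed to the bench: base plate 165 x 150 x 10 mm (x -5 to +160 mm), a post (x +124 to +146 mm), a 110 mm wide crossbar (x +115 to +125 mm) and two round steel prongs that point along its -x, roughly towards the robot. Origin: on the bench, straight below seat; z up. Nothing of it is higher than 249 mm.
- seat (a point): Midway between the prongs, 225 mm over the bench: where the middle of the bar lies when hung; axes as the stand's. Prongs: 10 mm thick, at y = +-40 mm (70 mm free between), from the crossbar sloping down to x = 0, then up to tips at x = -39 mm, 21 mm over this point. The bar must pass over the tips with the tray below the prongs, then be lowered.
- chisel: Cold chisel of plain steel, 163 mm long (its y), 19 mm wide, 18 mm high, lying on the bench, about 0.24 kg. Origin: centre of its underside, at mid-length; the thick eight-sided shank is towards its +y, the thin cutting end towards -y, so it balances near y = +15 mm: grip it there.
- marker: Black and white marker pen, 117 mm long (its y), 19 mm thick, lying on the bench; stays where it is. Origin: centre of its underside.
- tape: Roll of orange tape lying flat, 90 mm in diameter, 25 mm high; stays where it is. Origin: centre of its underside.

How it is judged:
By the outcome, as a careful person would: the job done as asked, in the order asked, and still so for the second after the job is handed in, with the robot touching nothing.
It also fails if it takes over 72 s, if anything falls off the work surface, if the arm or the gripper's body presses on something with over 40 N, if the wrist force passes 120 N, or if a joint passes its speed limit or range.

### The arm

A 6-joint arm with a two-finger parallel gripper is mounted at the origin on the work surface; the furniture and walls round the work are solid. World frame = base frame: x ahead of the robot, y to its left, z up, the work surface at z = 0. Lengths are in m, angles in rad, forces in N, time in s.
With the tool pointing down it reaches from about 0.375 to 0.925 m from the base axis. Payload 5.7 kg.
Tool frame: the origin (TCP) lies at the very end of the fingers, on their centre line; the grasp point (between the pads) lies 19 mm behind it (bot.tcp_to_grasp is the distance from the TCP to the grasp point, in m); z points along the fingers, y is the line along which they close (so a half turn about z gives the same grasp; the last joint's range is limited). The gripper opens to 88 mm and grips with 3 to 60 N. Pads are 20 mm wide; open, the fingers measure 115 mm over their backs; the gripper's body (75 mm by 178 mm) begins 61 mm behind the grasp point.
Start: joints at [-1.455, 0.359, 1.51, -0, 1.272, -0.115], TCP at [0.137, -0.584, 0.223] pointing down, gripper open.
Joint ranges: [-2.97, 2.97], [-1.01, 2.36], [0.21, 2.38], [-0.96, 4.11], [0.2, 2.71], [-2.98, 2.98]. Speed limits (rad/s): [2.39, 2.39, 3.14, 3.14, 3.14, 3.14].

### API

Orientations are given as a unit quaternion [x, y, z, w].
In Python, from bench import bot, viewer, hand_in gives the robot as it stands.
- The arm moves only by the tool step_arm, never from a script. Its argument "commands" is a list of rows, each a list of 7 numbers: the shift along the tool's x, y, z in units of 2 cm (1.0 is 2 cm), then the turn, a rotation vector about the tool's x, y, z in units of 0.08 rad (1.0 is 0.08 rad), then the closure, from -1 (fully open) to 1 (shut), so that 0 is half open. In form: [[dx, dy, dz, ax, ay, az, hand], ...]. A call has 1 to 8 rows; each row shifts and turns the commanded pose from where the row before left it, along the tool's axes as they then stand; what a row does not reach is not made up. A row lasts 1/10 s, in which the tool goes at most 50 mm and 8.59 degrees, less where a joint would pass 70% of its speed; a pose out of reach is approached as far as the arm can. A call with a number of a shift or a turn outside -1 to 1 is refused whole. A call with a gripper value outside its range is refused whole. The fingers move at their own pace and stop on an object; "force" is the grip in N (left out, the last holds). Time passes only in rows, so rows that do not move let the fingers close. It gives the time, the measured TCP pose, the force, the opening and the grip force at its end, in the units of the state.
- bot.sense(): the state, without advancing time (a new reading comes with each control period).
- viewer.snapshot(name): name is "side" or "top" or "wrist"; returns the picture (420x560x3 uint8, red, green, blue); there is no depth.
- viewer.camera_info(name): a dict with "fx", "fy", "cx", "cy" (pixels), "R" (3x3) and "t" (3): a world point X has camera coordinates R X + t. Camera axes: x right, y down, z forward; pixel columns grow to the right and rows downward; lengths in m; the calibration is good to about 2 mm. A picture is of the moment at which its call begins: read the wrist's pose just before it. camera_info takes no time and is no camera call; for the wrist camera it gives the pose at the moment of the call.
- hand_in(): hands the job in; it is judged then, once.
The state is a dict: "clock": time; "joint_positions": joint angles; "dq": joint speeds; "effort": joint torques, N m; "tool_pos": TCP position; "orientation": TCP orientation; "wrist_force": force on the tool from outside, world axes, zero at the start; "wrist_torque": the same for the moment, N m; "gripper_width": opening from 0.0 (shut) to 1.0 (fully open); "grip_force": force on a finger pad.
Only numpy, scipy, OpenCV 4.12 (cv2) and the standard library are available. Lean on these libraries where they do the work, as an engineer would, in place of code of your own. Each camera call takes 0.05 s, during which the arm holds its last target. There are 200 camera calls.

## Working session

There is one attempt and no reset: what is moved stays moved. The work goes in short steps, Python scripts to look and compute and a tool call to move; the robot and the scene stay as the last step left them, time stands still between calls to the robot, and variables do not carry over. Pictures are saved under pics/ and viewed, at most 10 in all, crops included, and the job is handed in when it is done.

Besides the shell and the picture viewer there is one more tool, called after "Request:" in YAML: its name, and indented under it one key for each argument. step_arm: Moves the arm, as the interface text tells. Its arguments: {"type":"object","properties":{"commands":{"type":"array","items":{"type":"array","items":{"type":"number"}}},"force":{"type":"number"}},"required":["commands"]}

```bash
ls; mkdir -p pics; python3 - <<'E'
from bench import bot, viewer
import cv2, numpy as np
s=bot.sense(); print(s)
for n in ["side","top","wrist"]:
    i=viewer.camera_info(n); print(n,i)
    im=viewer.snapshot(n); cv2.imwrite(f"pics/{n}0.png",im[:,:,::-1])
E
```

```text
pics
{'clock': 0.0, 'joint_positions': array([-1.45512398e+00,  3.59483158e-01,  1.51142783e+00, -1.05956854e-05,
        1.27249482e+00, -1.15136400e-01]), 'dq': array([ 0.00059544, -0.00058193,  0.00074374, -0.00050955, -0.00012664,
        0.00031531]), 'effort': array([-2.50276862e-03, -5.15378809e+01, -2.70723492e+01,  6.71938551e-02,
        3.49618576e-02, -1.33450772e-04]), 'tool_pos': array([ 0.13714633, -0.58340726,  0.22182435]), 'orientation': array([ 9.93347715e-01,  1.15149886e-01, -5.30540041e-06, -9.06579321e-04]), 'wrist_force': array([-0.06747721, -0.96336178,  0.54421844]), 'wrist_torque': array([ 0.00255695, -0.00481074, -0.00197801]), 'grip_force': 0.0, 'gripper_width': 0.9974042469383414}
side {'fx': 458.7315823861567, 'fy': 458.7315823861567, 'cx': 280.14146350498487, 'cy': 205.9636635134901, 'R': array([[ 9.99636182e-01, -1.93836613e-02, -1.87557157e-02],
       [-2.69678746e-02, -7.05724043e-01, -7.07973381e-01],
       [ 4.86756707e-04,  7.08221610e-01, -7.05990025e-01]]), 't': array([-0.54787359,  0.11325188,  1.15252825])}
top {'fx': 407.3478612586198, 'fy': 407.3478612586198, 'cx': 273.1462946437777, 'cy': 205.69318095203286, 'R': array([[-7.97021529e-04, -9.99962208e-01,  8.65715992e-03],
       [-9.96940561e-01,  1.17915214e-04, -7.81633167e-02],
       [ 7.81593419e-02, -8.69297172e-03, -9.96902979e-01]]), 't': array([-0.0072397 ,  0.56794939,  1.05850389])}
wrist {'fx': 289.72091060696187, 'fy': 289.72091060696187, 'cx': 276.2243190078778, 'cy': 205.56468908782355, 'R': array([[ 0.22790428, -0.97367863, -0.0030917 ],
       [-0.93419714, -0.21955591,  0.2811955 ],
       [-0.27447285, -0.06119741, -0.95964552]]), 't': array([-0.59810022, -0.03393494,  0.39171251])}
```

View pics/top0.png

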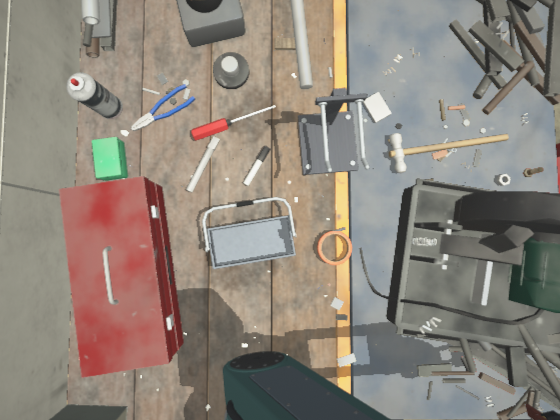

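View pics/side0.png

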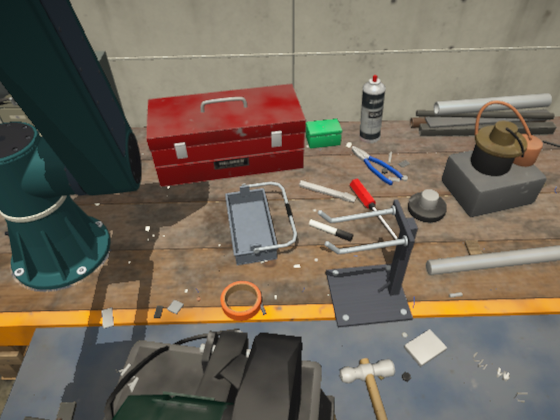

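Top view: chisel at about (205,163), marker (257,165), tray (250,243) with the bail bar at (245,203), tape (335,247), and stand with prong tips at (325,168) and (365,165). Side view: chisel (327,190), tray (252,222), bar (291,215), prong tips (323,216) and (333,247).

```bash
cat > h.py <<'E'
from bench import bot, viewer
import cv2, numpy as np
from scipy.spatial.transform import Rotation as Ro
def ray(i,p):
    d=np.array([(p[0]-i["cx"])/i["fx"],(p[1]-i["cy"])/i["fy"],1.])
    R=i["R"]; return -R.T@i["t"], R.T@d
def plane(i,p,z):
    c,d=ray(i,p); return c+d*(z-c[2])/d[2]
def tri(obs):
    A=np.zeros((3,3));b=np.zeros(3)
    for i,p in obs:
        c,d=ray(i,p);d=d/np.linalg.norm(d);M=np.eye(3)-np.outer(d,d);A+=M;b+=M@c
    x=np.linalg.solve(A,b)
    return x
def rect(mask):
    c,_=cv2.findContours(mask.astype(np.uint8),cv2.RETR_EXTERNAL,cv2.CHAIN_APPROX_NONE)
    return sorted(c,key=cv2.contourArea)[::-1]
def tool():
    s=bot.sense(); return s["tool_pos"],Ro.from_quat(s["orientation"])
def rel(p,yaw_y=None):
    """tool-axis shift (units of 2cm) to put the TCP at p"""
    t,R=tool(); return R.inv().apply(np.array(p)-t)/.02
def proj(i,X):
    c=i["R"]@X+i["t"]; return [i["fx"]*c[0]/c[2]+i["cx"],i["fy"]*c[1]/c[2]+i["cy"]]
E
python3 - <<'E'
from h import *
T=viewer.camera_info("top");S=viewer.camera_info("side")
np.set_printoptions(precision=4,suppress=True)
for n,p,z in [("chisel hi",(217,139),.018),("chisel lo",(189,190),.018),("marker",(257,165),.019),("trayc",(250,243),.042),("bar",(245,203),.055),("tipL",(326,168),.246),("tipR",(366,165),.246),("tape",(335,247),.025),("trTL",(205,213),.055),("bar r",(292,200),.055)]:
    print(n,plane(T,p,z))
print("side chisel",plane(S,(303,183),.018),plane(S,(352,199),.018))
for a,b in [((326,172),(323,216)),((366,168),(333,247)),((245,203),(291,215))]: print(tri([(T,a),(S,b)]))
a=cv2.imread("pics/top0.png")[90:290,160:400]; cv2.imwrite("pics/topc.png",cv2.resize(a,None,fx=3,fy=3,interpolation=2))
E
```

```text
chisel hi [0.7486 0.1436 0.018 ]
chisel lo [0.6103 0.2169 0.018 ]
marker [0.6777 0.0357 0.019 ]
trayc [0.4697 0.0526 0.042 ]
bar [0.5723 0.0652 0.055 ]
tipL [ 0.6305 -0.1177  0.246 ]
tipR [ 0.637  -0.2028  0.246 ]
tape [ 0.4588 -0.17    0.025 ]
trTL [0.5466 0.1676 0.055 ]
bar r [ 0.5801 -0.0558  0.055 ]
side chisel [0.6167 0.2103 0.018 ] [0.7454 0.1406 0.018 ]
[ 0.63   -0.1202  0.2267]
[ 0.6393 -0.2059  0.233 ]
[0.5758 0.0663 0.039 ]
```

View pics/topc.png

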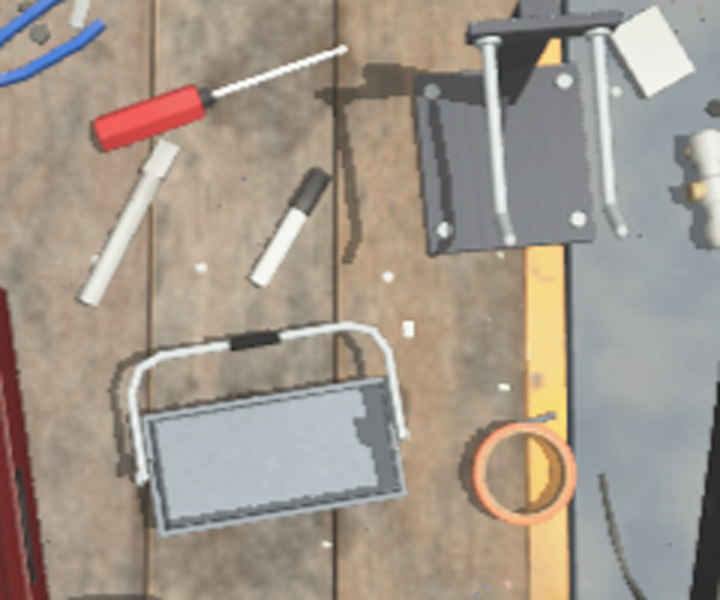

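The crop shows the chisel's shank end at crop (90,295) and its flared cutting end at (163,155). The red screwdriver lies beside the cutting end, and the tray is yawed about +0.17 rad. I'm moving above the chisel and turning so that tool x lies along it.

Request:
step_arm:
  commands:
    - [0.74, -0.67, 0, 0, 0, -1, -0.2]
    - [0.79, -0.61, 0, 0, 0, -1, -0.2]
    - [0.84, -0.55, 0, 0, 0, -1, -0.2]
    - [0.88, -0.48, 0, 0, 0, -1, -0.2]
    - [0.91, -0.41, 0, 0, 0, -1, -0.2]
    - [0.94, -0.33, 0, 0, 0, -1, -0.2]
    - [0.97, -0.26, 0, 0, 0, -1, -0.2]
    - [0.98, -0.18, 0, 0, 0, -1, -0.2]

```text
clock: 0.95
tool_pos: [0.2279, -0.4511, 0.2224]
orientation: [0.906, 0.423, 0.0, -0.0]
wrist_force: [0.1, 0.2, 1.2]
gripper_width: 0.602
grip_force: 0.0
```

Request:
step_arm:
  commands:
    - [1, -0.1, 0, 0, 0, -1, -0.2]
    - [1, -0.02, 0, 0, 0, -1, -0.2]
    - [1, 0.06, 0, 0, 0, -1, -0.2]
    - [0.99, 0.14, 0, 0, 0, -1, -0.2]
    - [0.98, 0.22, 0, 0, 0, -1, -0.2]
    - [0.96, 0.3, 0, 0, 0, -1, -0.2]
    - [0.93, 0.37, 0, 0, 0, -1, -0.2]
    - [0.9, 0.44, 0, 0, 0, -1, -0.2]

```text
clock: 1.75
tool_pos: [0.3184, -0.3188, 0.2225]
orientation: [0.727, 0.687, 0.0, -0.0]
wrist_force: [0.5, -0.8, -0.4]
gripper_width: 0.599
grip_force: 0.0
```

Request:
step_arm:
  commands:
    - [0.86, 0.51, 0, 0, 0, -1, -0.2]
    - [0.81, 0.58, 0, 0, 0, -1, -0.2]
    - [0.76, 0.64, 0, 0, 0, -1, -0.2]
    - [0.71, 0.7, 0, 0, 0, -1, -0.2]
    - [0.65, 0.76, 0, 0, 0, -1, -0.2]
    - [0.59, 0.81, 0, 0, 0, -1, -0.2]
    - [0.52, 0.85, 0, 0, 0, -1, -0.2]
    - [0.45, 0.89, 0, 0, 0, -1, -0.2]

```text
clock: 2.55
tool_pos: [0.4086, -0.1871, 0.2225]
orientation: [0.474, 0.881, 0.0, -0.0]
wrist_force: [0.7, -0.3, 0.4]
gripper_width: 0.601
grip_force: 0.0
```

Request:
step_arm:
  commands:
    - [0.38, 0.92, 0, 0, 0, -1, -0.2]
    - [0.31, 0.95, 0, 0, 0, -1, -0.2]
    - [0.23, 0.97, 0, 0, 0, -1, -0.2]
    - [0.15, 0.99, 0, 0, 0, -1, -0.2]
    - [0.07, 1, 0, 0, 0, -1, -0.2]
    - [0, 1, 0, 0, 0, -1, -0.2]
    - [-0.1, 1, 0, 0, 0, -0.4, -0.2]
    - [-0.1, 1, 0, 0, 0, 0, -0.2]

```text
clock: 3.35
tool_pos: [0.4985, -0.0547, 0.2225]
orientation: [0.237, 0.972, 0.0, -0.0]
wrist_force: [-0.1, -0.0, -0.1]
gripper_width: 0.599
grip_force: 0.0
```

Request:
step_arm:
  commands:
    - [-0.1, 1, 0, 0, 0, 0, -0.2]
    - [-0.1, 1, 0, 0, 0, 0, -0.2]
    - [-0.1, 1, 0, 0, 0, 0, -0.2]
    - [-0.1, 1, 0, 0, 0, 0, -0.2]
    - [-0.1, 1, 0, 0, 0, 0, -0.2]
    - [-0.1, 1, 0, 0, 0, 0, -0.2]
    - [-0.1, 1, 0, 0, 0, 0, -0.2]
    - [-0.1, 1, 0, 0, 0, 0, -0.2]

```text
clock: 4.15
tool_pos: [0.5864, 0.0799, 0.2224]
orientation: [0.237, 0.971, -0.0, -0.0]
wrist_force: [-0.1, -0.7, -0.8]
gripper_width: 0.6
grip_force: 0.0
```

```bash
cat > snap.py <<'E'
import sys,pickle
from h import *
i=viewer.camera_info("wrist"); im=viewer.snapshot("wrist"); cv2.imwrite(f"pics/{sys.argv[1]}.png",im[:,:,::-1]); pickle.dump(i,open(f"{sys.argv[1]}.pkl","wb"))
E
python3 snap.py w1
```

Request:
step_arm:
  commands:
    - [-0.1, 1, 0, 0, 0, 0, -0.2]
    - [-0.1, 1, 0, 0, 0, 0, -0.2]
    - [-0.1, 1, 0, 0, 0, 0, -0.2]
    - [-0.1, 1, 0, 0, 0, 0, -0.2]
    - [-0.1, 1, 0, 0, 0, 0, -0.2]
    - [0, 0.8, 0, 0, 0, 0, -0.2]
    - [0, 0, 0, 0, 0, 0, -0.2]

```text
clock: 4.9
tool_pos: [0.6493, 0.1794, 0.2224]
orientation: [0.236, 0.972, 0.0, 0.0]
wrist_force: [0.0, 0.2, 0.8]
gripper_width: 0.597
grip_force: 0.0
```

```bash
python3 snap.py w2; python3 -c "
import cv2,numpy as np
a=[cv2.imread(f'pics/{n}.png') for n in ('w1','w2')]
cv2.imwrite('pics/w12.png',cv2.resize(np.hstack(a),(800,300),interpolation=cv2.INTER_AREA))"
```

```text
(no output)
```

View pics/w12.png

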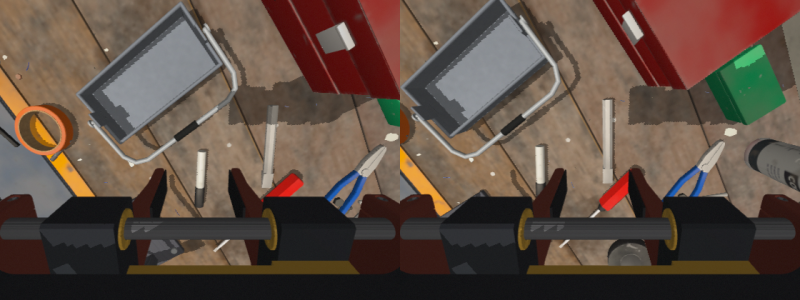

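The picture has w1 left and w2 right, scaled by 1/1.4. In full pixels the chisel runs from (381,150) to (375,256) in w1 and from (291,140) to (291,255) in w2. The tray bar's grip is at (262,182) in w1 and (158,175) in w2. I'm measuring the chisel, grip and tray by masks from both views.

```bash
cat > m1.py <<'E'
from h import *
import pickle
np.set_printoptions(precision=4,suppress=True)
C={};G={};I={}
for n,seed,g in [("w1",(378,200),(262,182)),("w2",(291,195),(158,175))]:
    im=cv2.imread(f"pics/{n}.png");I[n]=pickle.load(open(n+".pkl","rb"))
    h=cv2.cvtColor(im,cv2.COLOR_BGR2HSV)
    m=((h[...,1]<45)&(h[...,2]>125))
    for c in rect(m):
        if cv2.pointPolygonTest(c,seed,False)>=0:
            C[n]=c; r=cv2.minAreaRect(c); print(n,"chisel",r)
            b=cv2.boxPoints(r); e=[(b[k]+b[(k+1)%4])/2 for k in range(4)]
            e.sort(key=lambda p:p[1]); G[n]=[e[0],e[-1]]; print(e[0],e[-1])
            break
    sub=h[g[1]-30:g[1]+30,g[0]-30:g[0]+30,2]<60
    c=rect(sub)[0]; r=cv2.minAreaRect(c); G[n].append(np.array(r[0])+np.array(g)-30); print("grip",G[n][2],r[1])
for k in range(3):
    print(k,tri([(I[n],G[n][k]) for n in G]),[plane(I[n],G[n][k],(.018,.018,.058)[k]) for n in G])
E
python3 m1.py; python3 -c "
from h import *; print(tool()[0],tool()[1].as_matrix()[:,0])"
```

```text
w1 chisel ((378.4827880859375, 205.2069091796875), (16.110822677612305, 115.26712799072266), 4.763641834259033)
[383.269  147.7724] [373.6966 262.6414]
grip [260.62 183.16] (9.800002098083496, 37.60000228881836)
w2 chisel ((292.3770751953125, 197.96200561523438), (116.1022720336914, 17.891298294067383), 89.43830108642578)
[291.808  139.9137] [292.9462 256.0104]
grip [157.7683 174.5854] (10.30746841430664, 37.63787841796875)
0 [0.6104 0.2226 0.007 ] [array([0.6077, 0.2195, 0.018 ]), array([0.6096, 0.2223, 0.018 ])]
1 [0.7584 0.1507 0.0029] [array([0.7492, 0.1492, 0.018 ]), array([0.7511, 0.1534, 0.018 ])]
2 [0.5706 0.0682 0.056 ] [array([0.5702, 0.0686, 0.058 ]), array([0.5707, 0.0691, 0.058 ])]
[0.64861207 0.17820291 0.22232749] [-8.88121275e-01  4.59609041e-01  3.61420410e-04]
```

Request:
step_arm:
  commands:
    - [-0.25, 0.55, 1, 0, 0, -0.2, -0.2]
    - [-0.2, 0.5, 1, 0, 0, 0, -0.2]
    - [0, 0, 1, 0, 0, 0, -0.2]
    - [0, 0, 1, 0, 0, 0, -0.2]
    - [0, 0, 1, 0, 0, 0, -0.2]
    - [0, 0, 1, 0, 0, 0, -0.2]
    - [0, 0, 1, 0, 0, 0, -0.2]
    - [0, 0, 1, 0, 0, 0, -0.2]
  force: 35

```text
clock: 5.75
tool_pos: [0.6656, 0.191, 0.0621]
orientation: [0.23, 0.973, -0.0, -0.0]
wrist_force: [-0.2, -0.1, -0.2]
gripper_width: 0.596
grip_force: 0.0
```

Request:
step_arm:
  commands:
    - [0, 0, 0.8, 0, 0, 0, -0.2]
    - [0, 0, 0.8, 0, 0, 0, -0.2]
    - [0, 0, 0.8, 0, 0, 0, -0.2]
    - [0, 0, 0.4, 0, 0, 0, -0.2]
    - [0, 0, 0, 0, 0, 0, -0.2]

```text
clock: 6.25
tool_pos: [0.6651, 0.1919, 0.0052]
orientation: [0.229, 0.973, -0.0, -0.001]
wrist_force: [-0.9, 0.8, 0.4]
gripper_width: 0.601
grip_force: 0.0
```

Request:
step_arm:
  commands:
    - [0, 0, 0, 0, 0, 0, 1]
    - [0, 0, 0, 0, 0, 0, 1]
    - [0, 0, 0, 0, 0, 0, 1]
    - [0, 0, 0, 0, 0, 0, 1]
    - [0, 0, 0, 0, 0, 0, 1]
    - [0, 0, 0, 0, 0, 0, 1]

```text
clock: 6.85
tool_pos: [0.6663, 0.1921, 0.0072]
orientation: [0.229, 0.973, 0.0, 0.0]
wrist_force: [-0.7, -0.6, 3.4]
gripper_width: 0.196
grip_force: 35.0
```

```bash
python3 - <<'E'
from h import *
import pickle
np.set_printoptions(precision=4,suppress=True)
T=viewer.camera_info("top")
P=[plane(T,p,.042)[:2] for p in [(208.3,228.3),(288.3,216),(295,254.3),(214.3,267.7)]]
print(P,np.mean(P,0)); 
for a,b in [(1,0),(2,3)]:
    d=P[b]-P[a]; print(np.linalg.norm(d),np.arctan2(-d[0],d[1]))
# tray floor/steel: rim corners in the wrist picture by mask
for n,s in [("w1",(210,100)),("w2",(110,100))]:
    im=cv2.imread(f"pics/{n}.png");i=pickle.load(open(n+".pkl","rb"))
    h=cv2.cvtColor(im,cv2.COLOR_BGR2HSV)
    m=(h[...,0]>95)&(h[...,0]<130)&(h[...,1]>15)&(h[...,1]<110)
    m=cv2.morphologyEx(m.astype(np.uint8),cv2.MORPH_OPEN,np.ones((5,5)))
    for c in rect(m):
        if cv2.pointPolygonTest(c,s,False)>=0:
            b=cv2.boxPoints(cv2.minAreaRect(c)); print(n,b.tolist(),[plane(i,p,.042)[:2] for p in b],plane(i,b.mean(0),.042))
            ap=cv2.approxPolyDP(c,10,True)[:,0]; print([ (p.tolist(),plane(i,p,.042)[:2].round(3).tolist()) for p in ap]); break
E
```

```text
[array([0.5077, 0.1607]), array([ 0.5395, -0.0467]), array([ 0.4405, -0.0636]), array([0.4065, 0.1441])] [0.4736 0.0486]
0.20979745036236527 0.15224785016333328
0.21049027127095535 0.16220919831278424
```

Request:
step_arm:
  commands:
    - [0, 0, -0.5, 0, 0, 0, 1]
    - [0, 0, -1, 0, 0, 0, 1]
    - [0, 0, -1, 0, 0, 0, 1]
    - [0, 0, -1, 0, 0, 0, 1]
    - [0, 0, -1, 0, 0, 0, 1]
    - [0, 0, -1, 0, 0, 0, 1]
    - [0, 0, -0.5, 0, 0, 0, 1]
    - [0, 0, 0, 0, 0, 0, 1]

```text
clock: 7.65
tool_pos: [0.6671, 0.1924, 0.1285]
orientation: [0.229, 0.973, 0.001, 0.001]
wrist_force: [0.9, -0.7, -3.3]
gripper_width: 0.194
grip_force: 35.0
```

Request:
step_arm:
  commands:
    - [0.49, -0.86, 0, 0, 0, 1, 1]
    - [0.42, -0.89, 0, 0, 0, 1, 1]
    - [0.35, -0.92, 0, 0, 0, 1, 1]
    - [0.27, -0.95, 0, 0, 0, 1, 1]
    - [0.2, -0.97, 0, 0, 0, 1, 1]
    - [0.12, -0.98, 0, 0, 0, 1, 1]

```text
clock: 8.25
tool_pos: [0.5658, 0.126, 0.1254]
orientation: [0.456, 0.89, -0.001, -0.001]
wrist_force: [-0.6, -0.5, -2.8]
gripper_width: 0.195
grip_force: 35.0
```

Request:
step_arm:
  commands:
    - [0.04, -0.98, 0, 0, 0, 1, 1]
    - [-0.04, -0.98, 0, 0, 0, 1, 1]
    - [-0.11, -0.98, 0, 0, 0, 1, 1]
    - [-0.19, -0.97, 0, 0, 0, 1, 1]
    - [-0.27, -0.95, 0, 0, 0, 1, 1]
    - [-0.34, -0.92, 0, 0, 0, 0.85, 1]
    - [0, 0, 0, 0, 0, 0, 1]

```text
clock: 8.95
tool_pos: [0.4651, 0.0606, 0.1255]
orientation: [0.649, 0.761, -0.002, -0.002]
wrist_force: [0.3, -0.1, -2.3]
gripper_width: 0.195
grip_force: 35.0
```

```bash
python3 snap.py w3; python3 -c "
import pickle;from h import *
print(tool()[0],tool()[1].as_matrix())"
```

```text
[0.46731697 0.06107684 0.12592397] [[-1.59260066e-01  9.87234041e-01 -2.27578888e-03]
 [ 9.87236488e-01  1.59260992e-01  2.30220423e-04]
 [ 5.89725833e-04 -2.21007690e-03 -9.99997384e-01]]
```

View pics/w3.png

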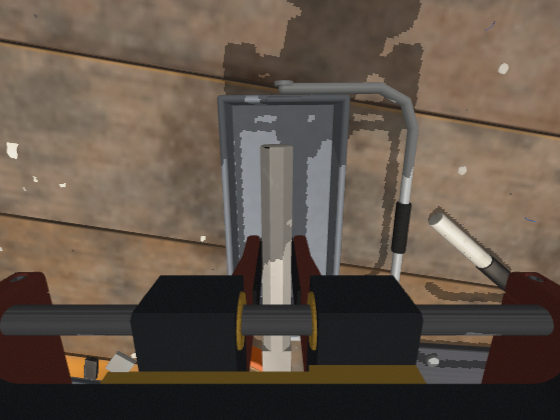

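The tray lies square under the chisel: far rim corners at (220,100) and (349,97), side walls reaching (230,275) and (337,272), black grip at (401,228), chisel end at (277,147).

```bash
python3 - <<'E'
from h import *
import pickle
np.set_printoptions(precision=4,suppress=True)
i=pickle.load(open("w3.pkl","rb"))
a,b,c,d=[plane(i,p,.042)[:2] for p in [(220,98),(349,97),(230,272),(337.5,272)]]
print(a,b,c,d,np.linalg.norm(a-b))
u=(a+b)/2-(c+d)/2; u/=np.linalg.norm(u); print("yaw",np.arctan2(-u[0],u[1]))
e=(a+b)/2-u*.105; print("centre",e, "grip",plane(i,(401,228),.059), "from grip",plane(i,(401,228),.058)[:2]-.1*np.array([u[1],-u[0]]))
t=e+u*.010; print(t,rel([t[0],t[1],.0095]))
E
```

```text
[0.4053 0.1475] [0.5065 0.1643] [ 0.4306 -0.005 ] [0.5308 0.0111] 0.10255720191358093
yaw 0.1607876289466816
centre [0.4727 0.0522] grip [0.569  0.0686 0.059 ] from grip [0.4708 0.0522]
[0.4711 0.0621] [0.0173 0.2085 5.8208]
```

Request:
step_arm:
  commands:
    - [0, 0.18, 0.8, 0, 0, 0, 1]
    - [0, 0, 1, 0, 0, 0, 1]
    - [0, 0, 1, 0, 0, 0, 1]
    - [0, 0, 1, 0, 0, 0, 1]
    - [0, 0, 1, 0, 0, 0, 1]
    - [0, 0, 0.6, 0, 0, 0, 1]
    - [0, 0, 0.2, 0, 0, 0, 1]
    - [0, 0, 0, 0, 0, 0, 1]

```text
clock: 9.8
tool_pos: [0.4727, 0.0621, 0.0143]
orientation: [0.648, 0.762, -0.0, -0.0]
wrist_force: [0.1, 0.4, -2.5]
gripper_width: 0.192
grip_force: 35.0
```

Request:
step_arm:
  commands:
    - [0, 0, 0.1, 0, 0, 0, 1]
    - [0, 0, 0.1, 0, 0, 0, 1]
    - [0, 0, 0, 0, 0, 0, 1]

```text
clock: 10.1
tool_pos: [0.4728, 0.0619, 0.011]
orientation: [0.648, 0.761, 0.0, 0.0]
wrist_force: [-0.2, -0.5, -2.9]
gripper_width: 0.192
grip_force: 35.0
```

Request:
step_arm:
  commands:
    - [0, 0, 0, 0, 0, 0, 0.3]
    - [0, 0, 0, 0, 0, 0, 0.3]
    - [0, 0, 0, 0, 0, 0, 0.3]
    - [0, 0, 0, 0, 0, 0, 0.3]

```text
clock: 10.5
tool_pos: [0.4728, 0.0619, 0.0109]
orientation: [0.648, 0.761, 0.0, 0.0]
wrist_force: [0.4, -0.5, -0.4]
gripper_width: 0.35
grip_force: 0.0
```

Request:
step_arm:
  commands:
    - [0, 0, -0.5, 0, 0, 0, 0.3]
    - [0, 0, -1, 0, 0, 0, 0.3]
    - [0, 0, -1, 0, 0, 0, 0.3]
    - [0, 0, -1, 0, 0, 0, 0.3]
    - [0, 0, -1, 0, 0, 0, 0.3]
    - [0, 0, -1, 0, 0, 0, 0.3]
    - [0, 0, -1, 0, 0, 0, 0.3]
    - [0, 0, -0.5, 0, 0, 0, 0.3]

```text
clock: 11.3
tool_pos: [0.4733, 0.0619, 0.1529]
orientation: [0.648, 0.761, 0.001, 0.001]
wrist_force: [0.4, -0.7, 0.6]
gripper_width: 0.347
grip_force: 0.0
```

```bash
python3 snap.py w4; python3 -c "
from h import *
print(tool()[0]); im=viewer.snapshot('top')[:,:,::-1]; cv2.imwrite('pics/t4.png',im)
a=cv2.imread('pics/w4.png'); b=cv2.resize(im[90:290,160:400],(504,420)); cv2.imwrite('pics/w4c.png',cv2.resize(np.hstack([a,b]),(800,316)))"
```

```text
[0.47391431 0.06193081 0.15353848]
```

View pics/w4c.png

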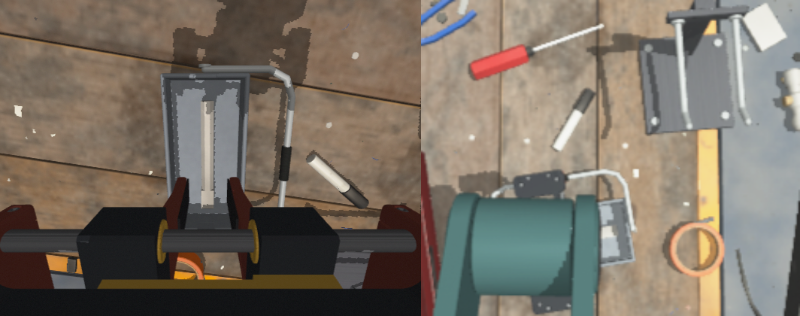

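The chisel lies lengthwise in the middle of the tray, with the handle's grip at about (285,165) and nothing else disturbed. Next I grip the lying bar lightly.

Request:
step_arm:
  commands:
    - [-0.1, 0.9, 0, 0, 0, 0, 0.2]
    - [-0.1, 1, 0, 0, 0, 0, 0.2]
    - [-0.1, 1, 0, 0, 0, 0, 0.2]
    - [-0.1, 1, 0, 0, 0, 0, 0.2]
    - [-0.04, 0.9, 0, 0, 0, 0, 0.2]
    - [0, 0, 0.5, 0, 0, 0, 0.2]
    - [0, 0, 1, 0, 0, 0, 0.2]
    - [0, 0, 0.5, 0, 0, 0, 0.2]

```text
clock: 12.2
tool_pos: [0.5658, 0.0685, 0.1079]
orientation: [0.648, 0.761, -0.002, -0.002]
wrist_force: [-0.3, -0.2, -0.1]
gripper_width: 0.402
grip_force: 0.0
```

```bash
python3 snap.py w5; python3 - <<'E'
from h import *
import pickle
np.set_printoptions(precision=4,suppress=True)
O=[]
for n,z in [("w3",0),("w4",0),("w5",0),("w1",0),("w2",0)]:
    i=pickle.load(open(n+".pkl","rb")); g=np.round(proj(i,np.array([.570,.0685,.056]))).astype(int)
    h=cv2.cvtColor(cv2.imread(f"pics/{n}.png"),cv2.COLOR_BGR2HSV)
    y0=max(g[1]-32,0); x0=g[0]-32
    c=rect(h[y0:g[1]+32,x0:g[0]+32,2]<60)
    if not c: print(n,"none"); continue
    r=cv2.minAreaRect(c[0]); p=np.array(r[0])+[x0,y0]; print(n,g,p,r[1],plane(i,p,.058))
    if n!="w5":O.append((i,p))
x=tri(O); print(x); print(tool()[0],rel([x[0],x[1],.036]))
E
```

```text
w3 [401 227] [400.5392 227.4164] (14.721996307373047, 50.70909881591797) [0.569  0.0687 0.058 ]
w4 [379 217] [378.4901 217.099 ] (13.134490966796875, 45.47319793701172) [0.569  0.0685 0.058 ]
w5 [282 225] [283.5 225.5] (55.0, 15.0) [0.5709 0.069  0.058 ]
w1 [261 183] [260.62 183.16] (9.800002098083496, 37.60000228881836) [0.5702 0.0686 0.058 ]
w2 [158 174] [157.7683 174.5854] (10.30746841430664, 37.63787841796875) [0.5707 0.0691 0.058 ]
[0.5706 0.0678 0.0548]
[0.5651 0.0684 0.107 ] [-0.0792  0.2905  3.5458]
```

Request:
step_arm:
  commands:
    - [0, 0.28, 0.6, 0, 0, 0, 0.2]
    - [0, 0, 1, 0, 0, 0, 0.2]
    - [0, 0, 1, 0, 0, 0, 0.2]
    - [0, 0, 0.7, 0, 0, 0, 0.2]
    - [0, 0, 0.2, 0, 0, 0, 0.2]
    - [0, 0, 0, 0, 0, 0, 0.2]
  force: 6

```text
clock: 12.85
tool_pos: [0.5739, 0.0694, 0.0402]
orientation: [0.648, 0.761, -0.0, -0.0]
wrist_force: [-0.3, -0.1, 0.6]
gripper_width: 0.403
grip_force: 0.0
```

Request:
step_arm:
  commands:
    - [0, 0, 0, 0, 0, 0, 1]
    - [0, 0, 0, 0, 0, 0, 1]
    - [0, 0, 0, 0, 0, 0, 1]
    - [0, 0, 0, 0, 0, 0, 1]
    - [0, 0, 0, 0, 0, 0, 1]
  force: 6

```text
clock: 13.35
tool_pos: [0.5727, 0.0693, 0.0406]
orientation: [0.648, 0.761, -0.001, -0.001]
wrist_force: [-4.9, -1.6, 0.7]
gripper_width: 0.133
grip_force: 6.0
```

Request:
step_arm:
  commands:
    - [0, -0.12, -0.5, 0, 0, 0, 1]
    - [0, -0.08, -0.5, 0, 0, 0, 1]
    - [0, -0.12, -0.48, 0, 0, 0, 1]
    - [0, -0.17, -0.47, 0, 0, 0, 1]

```text
clock: 13.75
tool_pos: [0.5641, 0.0678, 0.0806]
orientation: [0.648, 0.761, -0.0, -0.0]
wrist_force: [-3.3, -0.3, -3.2]
gripper_width: 0.133
grip_force: 6.0
```

Request:
step_arm:
  commands:
    - [0, -0.21, -0.45, 0, 0, 0, 1]
    - [0, -0.26, -0.42, 0, 0, 0, 1]
    - [0, -0.3, -0.4, 0, 0, 0, 1]
    - [0, -0.34, -0.36, 0, 0, 0, 1]

```text
clock: 14.15
tool_pos: [0.543, 0.0643, 0.1133]
orientation: [0.648, 0.761, 0.001, 0.001]
wrist_force: [0.1, 0.5, -2.4]
gripper_width: 0.131
grip_force: 6.0
```

Request:
step_arm:
  commands:
    - [0, -0.37, -0.33, 0, 0, 0, 1]
    - [0, -0.41, -0.29, 0, 0, 0, 1]
    - [0, -0.43, -0.25, 0, 0, 0, 1]
    - [0, -0.46, -0.2, 0, 0, 0, 1]

```text
clock: 14.55
tool_pos: [0.5106, 0.0589, 0.1349]
orientation: [0.648, 0.761, 0.001, 0.001]
wrist_force: [3.0, 1.3, 1.5]
gripper_width: 0.136
grip_force: 6.0
```

Request:
step_arm:
  commands:
    - [0, -0.47, -0.16, 0, 0, 0, 1]
    - [0, -0.48, -0.11, 0, 0, 0, 1]
    - [0, -0.49, -0.06, 0, 0, 0, 1]
    - [0, -0.35, 0, 0, 0, 0, 1]
    - [0, 0, 0, 0, 0, 0, 1]

```text
clock: 15.05
tool_pos: [0.4725, 0.053, 0.14]
orientation: [0.648, 0.761, -0.001, -0.001]
wrist_force: [0.6, -0.7, 0.6]
gripper_width: 0.135
grip_force: 6.0
```

```bash
python3 - <<'E'
from h import *
print(bot.sense()["tool_pos"],bot.sense()["wrist_force"])
im=viewer.snapshot("side")[:,:,::-1]; cv2.imwrite("pics/s6.png",im)
cv2.imwrite("pics/s6c.png",cv2.resize(im[100:340,180:440],None,fx=2.3,fy=2.3))
E
```

```text
[0.47247431 0.05298309 0.1400437 ] [ 0.5781505  -0.69673882  0.58533521]
```

View pics/s6c.png

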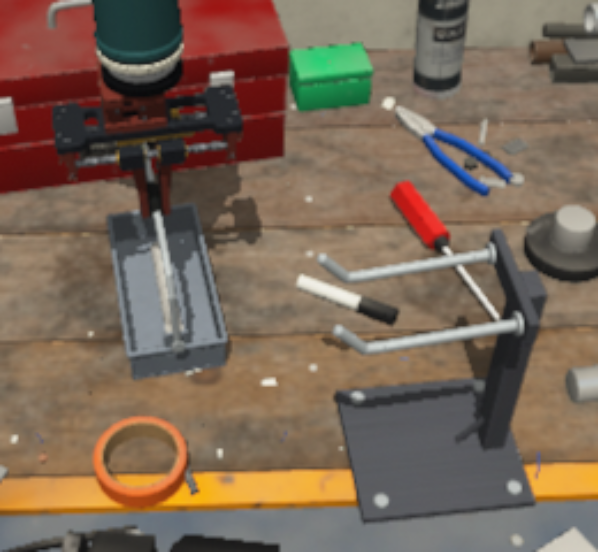

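The side view shows the handle upright in the gripper, tray flat on the bench and the chisel in it. Prong tips are at crop (323,260) and (340,333). I'm tightening the grip, lifting slowly, and triangulating the stand.

Request:
step_arm:
  commands:
    - [0, 0, 0, 0, 0, 0, 1]
    - [0, 0, 0, 0, 0, 0, 1]
    - [0, 0, -0.1, 0, 0, 0, 1]
    - [0, 0, -0.2, 0, 0, 0, 1]
    - [0, 0, -0.3, 0, 0, 0, 1]
    - [0, 0, -0.4, 0, 0, 0, 1]
    - [0, 0, -0.4, 0, 0, 0, 1]
    - [0, 0, -0.4, 0, 0, 0, 1]
  force: 45

```text
clock: 15.9
tool_pos: [0.4745, 0.0533, 0.1772]
orientation: [0.648, 0.761, 0.0, 0.0]
wrist_force: [-0.2, 0.2, -7.6]
gripper_width: 0.124
grip_force: 45.0
```

```bash
python3 - <<'E'
from h import *
np.set_printoptions(precision=4,suppress=True)
T=viewer.camera_info("top");S=viewer.camera_info("side")
o=lambda x,y:(x/2.3+180,y/2.3+100)
t=lambda x,y:(x/3+160,y/3+90)
for n,a,b in [("tipL",(510,240),(322,259)),("tipR",(621,232),(339,332)),("bendL",(501,212),(349,277)),("bendR",(608,206),(367,349)),("rootL",(488,42),(493,255)),("rootR",(598,36),(515,323))]:
    x=tri([(T,t(*a)),(S,o(*b))]); print(n,x,np.array(proj(T,x))-t(*a),np.array(proj(S,x))-o(*b))
# base plate corners z=.010 from top
for p in [(417,75),(575,62),(592,240),(433,254)]: print(plane(T,t(*p),.010))
E
```

```text
tipL [ 0.6272 -0.1264  0.2438] [-0.0068 -0.239 ] [-0.2579  0.0434]
tipR [ 0.6338 -0.2058  0.2419] [-0.0086 -0.4794] [-0.5536  0.0901]
bendL [ 0.652 -0.124  0.218] [-0.0029 -0.1522] [-0.1654  0.0295]
bendR [ 0.6579 -0.2029  0.2161] [-0.0035 -0.6131] [-0.7121  0.1208]
rootL [ 0.7757 -0.1142  0.2302] [ 0.0191 -0.4707] [-0.5033  0.1216]
rootR [ 0.7783 -0.1938  0.2332] [ 0.0017 -0.0268] [-0.0307  0.0071]
[ 0.8175 -0.0785  0.01  ]
[ 0.8299 -0.2228  0.01  ]
[ 0.6658 -0.2356  0.01  ]
[ 0.653  -0.0919  0.01  ]
```

Request:
step_arm:
  commands:
    - [0, 0, -0.5, 0, 0, 0, 1]
    - [0, 0, -0.6, 0, 0, 0, 1]
    - [0, 0, -0.7, 0, 0, 0, 1]
    - [0, 0, -0.7, 0, 0, 0, 1]
    - [0, 0, -0.6, 0, 0, 0, 1]
    - [0, 0, -0.5, 0, 0, 0, 1]
    - [0, 0, -0.3, 0, 0, 0, 1]
    - [0, 0, -0.1, 0, 0, 0, 1]

```text
clock: 16.7
tool_pos: [0.4746, 0.0533, 0.257]
orientation: [0.648, 0.761, 0.0, 0.0]
wrist_force: [0.8, -0.5, -7.8]
gripper_width: 0.126
grip_force: 45.0
```

```bash
python3 - <<'E'
from h import *
s=bot.sense();print(s["tool_pos"],s["wrist_force"],s["wrist_torque"])
im=viewer.snapshot("side")[:,:,::-1]; cv2.imwrite("pics/s7.png",im)
cv2.imwrite("pics/s7c.png",cv2.resize(im[80:340,180:440],None,fx=2.3,fy=2.3))
E
```

```text
[0.47458452 0.05325999 0.2569935 ] [ 0.83462304 -0.51071291 -7.83968636] [-0.06488269 -0.09631304  0.00661815]
```

View pics/s7c.png

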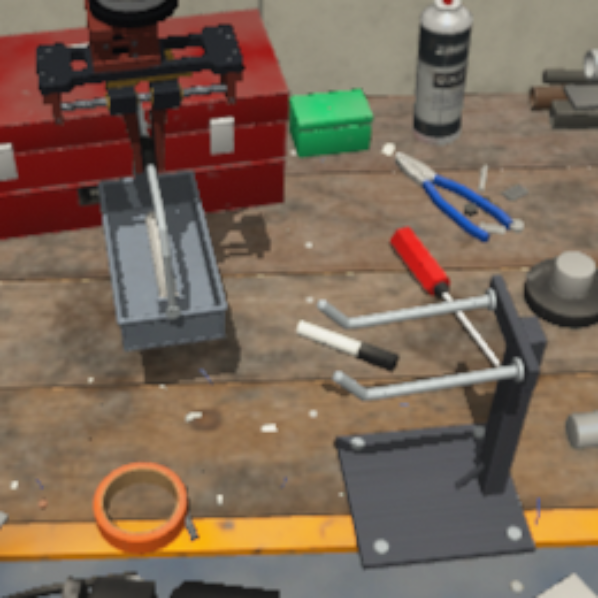

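The tray hangs level from the gripper with the chisel inside. Now I'm travelling gently to the point in front of the prong tips.

Request:
step_arm:
  commands:
    - [-0.1, 0.03, 0, 0, 0, 0, 1]
    - [-0.2, 0.08, 0, 0, 0, 0.05, 1]
    - [-0.35, 0.12, 0, 0, 0, 0.05, 1]
    - [-0.47, 0.15, 0, 0, 0, 0.05, 1]
    - [-0.47, 0.15, 0, 0, 0, 0.05, 1]
    - [-0.47, 0.15, 0, 0, 0, 0.05, 1]
    - [-0.47, 0.15, 0, 0, 0, 0.05, 1]
    - [-0.47, 0.15, 0, 0, 0, 0.05, 1]

```text
clock: 17.55
tool_pos: [0.5029, -0.0042, 0.2563]
orientation: [0.659, 0.752, 0.0, -0.0]
wrist_force: [0.3, 0.1, -6.9]
gripper_width: 0.126
grip_force: 45.0
```

Request:
step_arm:
  commands:
    - [-0.47, 0.15, 0, 0, 0, 0.05, 1]
    - [-0.47, 0.15, 0, 0, 0, 0.05, 1]
    - [-0.47, 0.15, 0, 0, 0, 0.05, 1]
    - [-0.47, 0.15, 0, 0, 0, 0.05, 1]
    - [-0.47, 0.15, 0, 0, 0, 0.05, 1]
    - [-0.47, 0.15, 0, 0, 0, 0.05, 1]
    - [-0.47, 0.15, 0, 0, 0, 0.05, 1]
    - [-0.47, 0.15, 0, 0, 0, 0.05, 1]

```text
clock: 18.35
tool_pos: [0.5355, -0.0758, 0.2563]
orientation: [0.671, 0.741, 0.0, -0.0]
wrist_force: [-0.7, -0.5, -7.4]
gripper_width: 0.123
grip_force: 45.0
```

Request:
step_arm:
  commands:
    - [-0.47, 0.15, 0, 0, 0, 0.05, 1]
    - [-0.47, 0.15, 0, 0, 0, 0.05, 1]
    - [-0.47, 0.15, 0, 0, 0, 0.05, 1]
    - [-0.47, 0.15, 0, 0, 0, 0.05, 1]
    - [-0.47, 0.15, 0, 0, 0, 0, 1]
    - [-0.35, 0.12, 0, 0, 0, 0, 1]
    - [-0.2, 0.08, 0, 0, 0, 0, 1]
    - [-0.1, 0.03, 0, 0, 0, 0, 1]

```text
clock: 19.15
tool_pos: [0.5603, -0.1334, 0.2562]
orientation: [0.677, 0.736, 0.0, -0.0]
wrist_force: [-0.7, -0.5, -6.4]
gripper_width: 0.123
grip_force: 45.0
```

```bash
python3 - <<'E'
from h import *
np.set_printoptions(precision=4,suppress=True)
t,R=tool();M=R.as_matrix();print(t,np.arctan2(M[1,0],M[0,0])-np.pi/2)
u=np.array([np.cos(.085),np.sin(.085),0]);s=np.array([.664,-.1635,.258])
for d in(-.085,-.06,0.005): print(d,rel(s+d*u))
E
```

```text
[ 0.5603 -0.1334  0.2562] 0.08370531798019654
-0.085 [-1.9363  0.7909 -0.0897]
-0.06 [-1.9346  2.0409 -0.0896]
0.005 [-1.9304  5.2909 -0.0895]
```

Request:
step_arm:
  commands:
    - [-0.15, 0.06, 0, 0, 0, 0, 1]
    - [-0.3, 0.12, 0, 0, 0, 0, 1]
    - [-0.4, 0.16, 0, 0, 0, 0, 1]
    - [-0.4, 0.16, 0, 0, 0, 0, 1]
    - [-0.35, 0.15, 0, 0, 0, 0, 1]
    - [-0.2, 0.1, 0, 0, 0, 0, 1]
    - [-0.13, 0.05, -0.1, 0, 0, 0, 1]
    - [0, 0, 0, 0, 0, 0, 1]

```text
clock: 19.95
tool_pos: [0.5796, -0.1706, 0.2585]
orientation: [0.677, 0.736, 0.0, 0.0]
wrist_force: [-0.0, 0.1, -7.8]
gripper_width: 0.121
grip_force: 45.0
```

```bash
python3 snap.py w8; python3 - <<'E'
from h import *
np.set_printoptions(precision=4,suppress=True)
print(tool()[0])
im=viewer.snapshot("side")[:,:,::-1]; cv2.imwrite("pics/s8.png",im)
a=cv2.imread("pics/w8.png");b=cv2.resize(im[80:290,200:420],(440,420))
cv2.imwrite("pics/s8c.png",cv2.resize(np.hstack([a,b]),(800,336)))
E
```

```text
[ 0.5794 -0.1703  0.2584]
```

View pics/s8c.png

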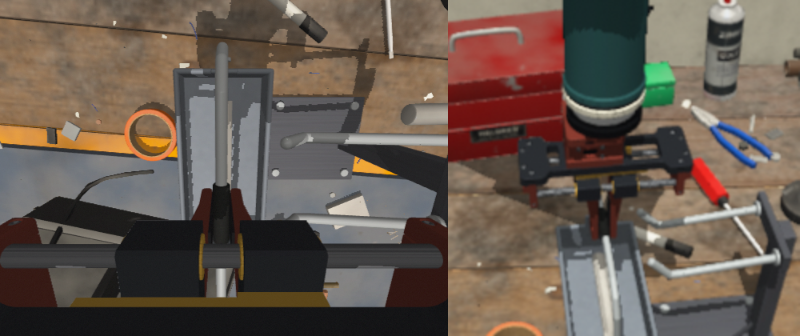

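The wrist view shows the bar between the fingers and the prong tips at (290,142) and (272,218) scaled, with the tray below them. I'm checking the tips' lateral position from here.

```bash
python3 - <<'E'
from h import *
import pickle
np.set_printoptions(precision=4,suppress=True)
i=pickle.load(open("w8.pkl","rb"));t,R=tool()
for p in [(290,142),(272,218),(222,45),(222,186)]:
    z=.244 if p[0]>250 else .275
    x=plane(i,(p[0]*1.25,p[1]*1.25),z); print(x,R.inv().apply(x-t)*1000)
E
```

```text
[ 0.6286 -0.1222  0.244 ] [43.4532 53.2181 14.3392]
[ 0.6242 -0.1882  0.244 ] [-21.9047  43.3086  14.3184]
[ 0.5711 -0.0652  0.275 ] [105.1373   0.7128 -16.6377]
[ 0.5783 -0.1505  0.275 ] [ 19.5129   0.7151 -16.6657]
```

Request:
step_arm:
  commands:
    - [0.05, 0.1, 0, 0, 0, 0, 1]
    - [0.05, 0.25, 0, 0, 0, 0, 1]
    - [0.05, 0.4, 0, 0, 0, 0, 1]
    - [0, 0.4, 0, 0, 0, 0, 1]
    - [0, 0.4, 0, 0, 0, 0, 1]
    - [0, 0.4, 0, 0, 0, 0, 1]
    - [0, 0.4, 0, 0, 0, 0, 1]
    - [0, 0.4, 0, 0, 0, 0, 1]

```text
clock: 20.85
tool_pos: [0.6346, -0.1625, 0.2581]
orientation: [0.677, 0.736, 0.0, -0.0]
wrist_force: [0.5, -0.7, -8.4]
gripper_width: 0.123
grip_force: 45.0
```

Request:
step_arm:
  commands:
    - [0, 0.4, 0, 0, 0, 0, 1]
    - [0, 0.4, 0, 0, 0, 0, 1]
    - [0, 0.3, 0, 0, 0, 0, 1]
    - [0, 0.2, 0, 0, 0, 0, 1]
    - [0, 0.15, 0, 0, 0, 0, 1]
    - [0, 0.05, 0, 0, 0, 0, 1]
    - [0, 0, 0, 0, 0, 0, 1]

```text
clock: 21.55
tool_pos: [0.6636, -0.16, 0.2582]
orientation: [0.677, 0.736, -0.0, -0.0]
wrist_force: [-0.1, 0.2, -8.1]
gripper_width: 0.126
grip_force: 45.0
```

Request:
step_arm:
  commands:
    - [0, 0, 0.2, 0, 0, 0, 1]
    - [0, 0, 0.4, 0, 0, 0, 1]
    - [0, 0, 0.4, 0, 0, 0, 1]
    - [0, 0, 0.4, 0, 0, 0, 1]
    - [0, 0, 0.3, 0, 0, 0, 1]
    - [0, 0, 0.2, 0, 0, 0, 1]
    - [0, 0, 0.1, 0, 0, 0, 1]
    - [0, 0, 0, 0, 0, 0, 1]

```text
clock: 22.35
tool_pos: [0.6636, -0.16, 0.2179]
orientation: [0.677, 0.736, -0.0, -0.0]
wrist_force: [0.0, -0.7, -8.2]
gripper_width: 0.123
grip_force: 45.0
```

Request:
step_arm:
  commands:
    - [0, 0, 0.1, 0, 0, 0, 1]
    - [0, 0, 0.1, 0, 0, 0, 1]
    - [0, 0, 0.1, 0, 0, 0, 1]
    - [0, 0, 0, 0, 0, 0, 1]

```text
clock: 22.75
tool_pos: [0.6635, -0.16, 0.2119]
orientation: [0.677, 0.736, -0.0, -0.0]
wrist_force: [-0.6, 0.6, -6.9]
gripper_width: 0.122
grip_force: 45.0
```

Request:
step_arm:
  commands:
    - [0, 0, 0.08, 0, 0, 0, 1]
    - [0, 0, 0.05, 0, 0, 0, 1]
    - [0, 0, 0, 0, 0, 0, 1]

```text
clock: 23.05
tool_pos: [0.6638, -0.1601, 0.21]
orientation: [0.677, 0.736, 0.0, 0.0]
wrist_force: [0.2, 0.0, -5.4]
gripper_width: 0.126
grip_force: 45.0
```

Contact is starting, so I continue a little.

Request:
step_arm:
  commands:
    - [0, 0, 0.05, 0, 0, 0, 1]
    - [0, 0, 0.05, 0, 0, 0, 1]
    - [0, 0, 0, 0, 0, 0, 1]

```text
clock: 23.35
tool_pos: [0.664, -0.1602, 0.2097]
orientation: [0.677, 0.736, 0.0, 0.001]
wrist_force: [-4.0, 1.4, 5.2]
gripper_width: 0.125
grip_force: 45.0
```

Request:
step_arm:
  commands:
    - [0, 0, 0, 0, 0, 0, 1]
    - [0, 0, 0, 0, 0, 0, 1]
    - [0, 0, 0, 0, 0, 0, 1]
  force: 4

```text
clock: 23.65
tool_pos: [0.6647, -0.1602, 0.2095]
orientation: [0.677, 0.736, 0.001, 0.001]
wrist_force: [-1.8, 1.1, 6.2]
gripper_width: 0.134
grip_force: 4.0
```

Request:
step_arm:
  commands:
    - [0, 0, 0, 0, 0, 0, 0.65]
    - [0, 0, 0, 0, 0, 0, 0.6]
    - [0, 0, 0, 0, 0, 0, 0.5]
    - [0, 0, 0, 0, 0, 0, 0.3]
    - [0, 0, 0, 0, 0, 0, 0.2]
    - [0, 0, 0, 0, 0, 0, 0.2]
    - [0, 0, 0, 0, 0, 0, 0.2]

```text
clock: 24.35
tool_pos: [0.6637, -0.16, 0.2076]
orientation: [0.677, 0.736, 0.0, -0.0]
wrist_force: [-0.2, 0.3, -0.8]
gripper_width: 0.398
grip_force: 0.0
```

```bash
python3 snap.py w9; python3 - <<'E'
from h import *
print(tool()[0])
im=viewer.snapshot("side")[:,:,::-1]; cv2.imwrite("pics/s9.png",im)
a=cv2.imread("pics/w9.png");b=cv2.resize(im[80:320,220:460],(420,420))
cv2.imwrite("pics/s9c.png",cv2.resize(np.hstack([a,b]),(800,343)))
E
```

```text
[ 0.66371597 -0.16003987  0.2076093 ]
```

View pics/s9c.png

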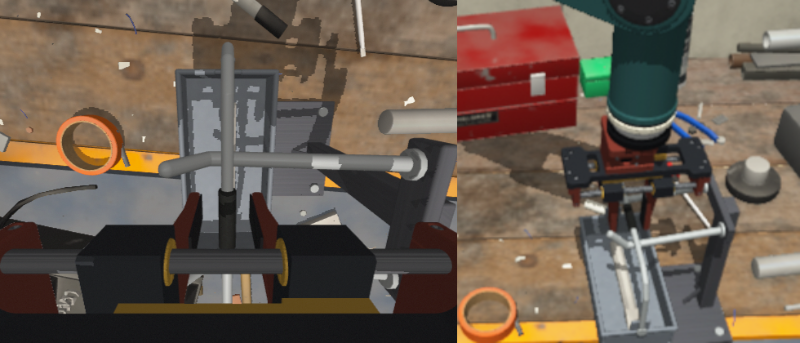

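The bar lies over the prongs in the valley, with the fingers open around it and the tray level beneath. I'm retreating straight up.

Request:
step_arm:
  commands:
    - [0, 0, -0.2, 0, 0, 0, 0.2]
    - [0, 0, -0.5, 0, 0, 0, 0.2]
    - [0, 0, -0.8, 0, 0, 0, 0.2]
    - [0, 0, -1, 0, 0, 0, 0.2]
    - [0, 0, -1, 0, 0, 0, 0.2]
    - [0, 0, -1, 0, 0, 0, 0.2]
    - [0, 0, -1, 0, 0, 0, 0.2]
    - [0, 0, -1, 0, 0, 0, 0.2]

```text
clock: 25.25
tool_pos: [0.6638, -0.1601, 0.3397]
orientation: [0.677, 0.736, 0.0, 0.001]
wrist_force: [0.4, 1.0, 0.2]
gripper_width: 0.4
grip_force: 0.0
```

Request:
step_arm:
  commands:
    - [0, -0.5, -0.3, 0, 0, 0, 0.2]
    - [0, -1, 0, 0, 0, 0, 0.2]
    - [0, -1, 0, 0, 0, 0, 0.2]
    - [0, -1, 0, 0, 0, 0, 0.2]
    - [0, -1, 0, 0, 0, 0, 0.2]
    - [0, -1, 0, 0, 0, 0, 0.2]
    - [0, -0.5, 0, 0, 0, 0, 0.2]
    - [0, 0, 0, 0, 0, 0, 0.2]

```text
clock: 26.05
tool_pos: [0.5427, -0.1701, 0.3439]
orientation: [0.677, 0.736, -0.0, -0.0]
wrist_force: [0.1, 0.3, -0.3]
gripper_width: 0.399
grip_force: 0.0
```

Request:
step_arm:
  commands:
    - [0, 0, 0, 0, 0, 0, 0.2]
    - [0, 0, 0, 0, 0, 0, 0.2]
    - [0, 0, 0, 0, 0, 0, 0.2]
    - [0, 0, 0, 0, 0, 0, 0.2]
    - [0, 0, 0, 0, 0, 0, 0.2]
    - [0, 0, 0, 0, 0, 0, 0.2]
    - [0, 0, 0, 0, 0, 0, 0.2]
    - [0, 0, 0, 0, 0, 0, 0.2]

```text
clock: 26.85
tool_pos: [0.5442, -0.1701, 0.3436]
orientation: [0.677, 0.736, 0.0, -0.0]
wrist_force: [0.2, -0.1, 0.2]
gripper_width: 0.399
grip_force: 0.0
```

```bash
python3 - <<'E'
from h import *
import time
S=viewer.camera_info("side")
np.set_printoptions(precision=4,suppress=True)
print(tool()[0],bot.sense()["wrist_force"])
ims=[viewer.snapshot("side") for _ in range(12)]
for k in(1,4,8,11):
    print(k,(np.abs(ims[k].astype(int)-ims[0]).max(2)>20)[150:330,250:440].sum())
cv2.imwrite("pics/s10.png",ims[-1][:,:,::-1])
# grip (black) near seat in both views, tray rim corners expected
T=viewer.camera_info("top"); t=viewer.snapshot("top"); cv2.imwrite("pics/t10.png",t[:,:,::-1])
c,s=np.cos(.085),np.sin(.085)
h=cv2.cvtColor(ims[-1],cv2.COLOR_RGB2HSV)
m=((h[...,0]>95)&(h[...,0]<130)&(h[...,1]>15)&(h[...,1]<110)&(h[...,2]>90))[100:340,250:460].astype(np.uint8)
for q in rect(m)[:2]: print(cv2.contourArea(q),(cv2.boxPoints(cv2.minAreaRect(q))+[250,100]).round(1).tolist())
for dx in(-.05,.05):
    for dy in(-.105,.105):
        X=np.array([.664+c*dx-s*dy,-.162+s*dx+c*dy,.112]); print("expected rim side/top",np.round(proj(S,X),1),np.round(proj(T,X),1))
E
```

```text
[ 0.5442 -0.1701  0.3436] [ 0.1779 -0.1175  0.218 ]
1 4
4 17
8 15
11 7
1295.5 [[302.8, 232.7], [327.3, 227.4], [345.5, 312.5], [321.0, 317.7]]
734.5 [[407.0, 318.0], [459.0, 318.0], [459.0, 339.0], [407.0, 339.0]]
expected rim side/top [320.8 314.3] [380.9 180.4]
expected rim side/top [305.2 233.2] [295.6 187.6]
expected rim side/top [371.9 309.1] [376.7 140.3]
expected rim side/top [349.1 229.2] [292.  147.4]
```

```bash
python3 - <<'E'
from h import *
h=cv2.cvtColor(cv2.imread("pics/s10.png"),cv2.COLOR_BGR2HSV)
for r in (240,270,290,300): print(r,h[r,296:384:2,2].tolist())
E
python3 - <<'E'
from bench import hand_in
import sys; sys.path.insert(0,'.')
E
```

```text
240 [103, 94, 77, 77, 77, 90, 145, 87, 87, 87, 87, 87, 88, 88, 76, 58, 57, 57, 57, 58, 59, 58, 32, 162, 180, 43, 63, 66, 119, 143, 153, 152, 152, 149, 149, 152, 151, 148, 134, 129, 117, 78, 59, 57]
270 [156, 155, 146, 152, 155, 156, 153, 75, 98, 149, 160, 160, 158, 158, 157, 160, 157, 136, 180, 203, 223, 197, 102, 88, 104, 128, 130, 217, 182, 140, 64, 65, 90, 148, 53, 53, 53, 52, 52, 52, 52, 53, 52, 52]
290 [117, 126, 122, 122, 136, 136, 137, 138, 132, 61, 113, 148, 158, 159, 159, 160, 160, 160, 160, 138, 153, 180, 208, 197, 161, 87, 117, 117, 149, 135, 158, 159, 125, 64, 64, 109, 140, 101, 102, 101, 102, 69, 66, 66]
300 [117, 122, 125, 123, 124, 118, 118, 120, 121, 126, 62, 134, 145, 159, 157, 157, 156, 158, 158, 157, 142, 151, 207, 201, 200, 179, 90, 127, 125, 159, 159, 158, 159, 151, 63, 64, 77, 152, 97, 101, 100, 99, 99, 98]
```

```bash
python3 -c "
from bench import hand_in; print(hand_in())"
```

```text
the job is handed in; nothing more can be done
None
```

The job is handed in: the tray hangs by its handle over both prongs, still, level and clear of the bench with the chisel in it, and the gripper is clear of everything (about 27.5 s used).

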